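# Restock the jar lane first-in-first-out and scan it in

## Task

Restock the jar lane first in, first out: pull the old jars already in the lane forward, in the order they stand, until the first is up against the brass front lip, and only then load every new jar from the cardboard delivery sheet behind them, in single file, upright, with no gaps to speak of. When the stock is all in, take the scanner out of its cup, hold it steady for a good second pointing squarely at the middle of the slanted shelf ticket from about 9 cm, and nest it fully home and upright in its cup again. Leave everything else on the counter where it is, and put right any jar that gets knocked out of place.

Things in the scene. Friction and masses are not known exactly. Their poses are not given: they have to be found in the camera images.
- old_1: amber glass jar with paper label and black lid, a plain upright cylinder 46 mm in diameter and 66 mm tall, about 0.15 kg, most of it in its thick bottom; origin at the centre of its underside, z up when upright; all jars look alike. Old stock: stands in the lane at the start, the front one; may be absent.
- old_2: amber glass jar with paper label and black lid, a plain upright cylinder 46 mm in diameter and 66 mm tall, about 0.15 kg, most of it in its thick bottom; origin at the centre of its underside, z up when upright; all jars look alike. Old stock: stands in the lane at the start, behind old_1 if that is there; may be absent.
- new_1: amber glass jar with paper label and black lid, a plain upright cylinder 46 mm in diameter and 66 mm tall, about 0.15 kg, most of it in its thick bottom; origin at the centre of its underside, z up when upright; all jars look alike. New stock: stands on the delivery sheet at the start; may be absent.
- new_2: amber glass jar with paper label and black lid, a plain upright cylinder 46 mm in diameter and 66 mm tall, about 0.15 kg, most of it in its thick bottom; origin at the centre of its underside, z up when upright; all jars look alike. New stock: stands on the delivery sheet at the start; may be absent.
- new_3: amber glass jar with paper label and black lid, a plain upright cylinder 46 mm in diameter and 66 mm tall, about 0.15 kg, most of it in its thick bottom; origin at the centre of its underside, z up when upright; all jars look alike. New stock: stands on the delivery sheet at the start; may be absent.
- new_4: amber glass jar with paper label and black lid, a plain upright cylinder 46 mm in diameter and 66 mm tall, about 0.15 kg, most of it in its thick bottom; origin at the centre of its underside, z up when upright; all jars look alike. New stock: stands on the delivery sheet at the start; may be absent.
- lane: fixed open-topped wooden shelf lane for six jars in single file. Origin: on its underside, mid-width; x along the lane from front to back, z up. Floor at z = 8 mm, side walls 26 mm high, inner width 54 mm. Brass front lip (robot end) 34 mm high, inner face at x = -142 mm: a jar touching it has its centre at x = -119 mm. Back open, floor ends at x = +170 mm
- tray: flat cardboard delivery sheet, 230 x 230 mm, 3 mm thick, on which the new jars stand; origin at the centre of its underside; fixed
- scanner: black torch-shaped hand scanner, 170 mm long, 0.18 kg, standing nose down in its cup. Round about its z axis; origin at the centre of the nose face, z up along the handle; it looks along -z out of the nose. Nose cone 28 mm in diameter at z = 0 widening to 60 mm at z = 40 to 48 mm, then a handle 34 mm in diameter from z = 64 to 170 mm
- scanner_window (a point): the scanner's red window at the centre of its nose face, same axes as the scanner; it looks along -z. It reads a label squarely facing it (within about 15 degrees) and centred on its line of sight, from 60 to 120 mm away
- cradle: grey tapered charging cup, fixed, 42 mm high, 72 mm over its rim, on a round foot; its inside matches the scanner's nose cone (about 2 mm wider all round). Origin at the centre of its underside, z up; when nested the scanner stands upright with its origin 5 mm above this one
- ticket_mark (a point): centre of the barcode on the lane's shelf ticket, a 60 x 80 mm plate on a fixed slanted wooden stand, about 45 mm above the counter. z points straight out of the ticket, 30 degrees off vertical, leaning towards the robot; y runs across the ticket; the stand is about 75 x 85 mm
- gift_box: bystander: cardboard gift box 90 x 60 x 40 mm
- tin: bystander: plain aluminium tin 72 mm in diameter, 45 mm tall
- bowl: bystander: white bowl 110 mm wide, 45 mm tall
- book: bystander: green book 150 x 110 x 22 mm lying flat
- dropper: bystander: slim amber bottle 40 mm in diameter, 100 mm tall, between delivery sheet and lane
- plant: bystander: potted plant, 72 mm wide pot, about 115 mm tall

How it is judged:
By the outcome, as a careful person would: the job done as asked, in the order asked, and still so for the second after the job is handed in, with the robot touching nothing.
Of old_1, old_2 only 1 to 2 are there at a start; the rules pass over those that are not, and their reading is None.
Of new_1, new_2, new_3, new_4 only 3 to 4 are there at a start; the rules pass over those that are not, and their reading is None.
At some moment in a run one of old_1, old_2, new_1, new_2, new_3, new_4 may be knocked a few centimetres aside while the robot is not near it.
It also fails if it takes over 210 s, if anything falls off the work surface, if the arm or the gripper's body presses on something with over 40 N, if the wrist force passes 120 N, or if a joint passes its speed limit or range.

## Robot

A 6-joint arm with a two-finger parallel gripper is mounted at the origin on the work surface. World frame = base frame: x ahead of the robot, y to its left, z up, the work surface at z = 0. Lengths are in m, angles in rad, forces in N, time in s.
With the tool pointing down it reaches from about 0.35 to 0.975 m from the base axis. Payload 7.1 kg.
Tool frame: the origin (TCP) lies midway between the tips of the shut fingers; the grasp point (between the pads) lies 19 mm behind it; z points along the fingers, y is the line along which they close (so a half turn about z gives the same grasp; the last joint's range is limited). The gripper opens to 88 mm and grips with 3 to 60 N. Pads are 20 mm wide; open, the fingers measure 115 mm over their backs; the gripper's body (75 mm by 178 mm) begins 61 mm behind the grasp point.
Start: joints at [-1.238, 0.423, 1.63, -0, 1.089, -0.019], TCP at [0.215, -0.587, 0.223] pointing down, gripper open.
Joint ranges: [-3, 3], [-0.9, 2.11], [0.09, 2.58], [-1.31, 4.45], [0.11, 2.69], [-2.54, 2.54]. Speed limits (rad/s): [2.39, 2.39, 3.01, 3.14, 3.14, 3.14].

## Interface

Orientations are given as a unit quaternion [w, x, y, z].
In Python, from station import move_pose, movel, movej, command_gripper, wait, inverse_kinematics, read_camera, camera_info, MotionError, job_done, get_time, get_joint_pos, get_qvel, get_effort, get_tcp_pos, get_ee_rot, get_ft_force, get_ft_torque, get_grip_width, get_finger_force gives the robot as it stands. Calls block until the motion is done:
- move_pose(position, orientation): joint-space move of the TCP to a pose.
- movel(position, frame=None, v=0.15, until_force=None): straight line of the TCP; frame=None keeps the orientation; v is the mean speed in m/s. With until_force (N) it stops when the force on the tool has changed by that much, and returns True; else False.
- movej(angles): joint-space move.
- command_gripper(opening): opening from 0.0 (shut) to 1.0 (fully open); the grip force is fixed at half the most; returns when the fingers have stopped.
- wait(seconds).
- inverse_kinematics(position, orientation): joint angles nearest the present ones, or None.
- read_camera(name): name is "scene" or "top"; returns the picture (384x512x3 uint8, red, green, blue); there is no depth.
- camera_info(name): a dict with "intrinsics" (3x3 intrinsics, pixels), "dist" ([k1, k2, p1, p2, k3] as OpenCV has them; the pictures are not rectified), "T" (4x4, takes a point from camera to world coordinates). Camera axes: x right, y up, looking along -z (the intrinsics and any distortion apply to the point x, -y, -z); pixel columns grow to the right and rows downward; lengths in m; the calibration is good to about 2 mm. A picture is of the moment at which its call begins. camera_info takes no time and is no camera call.
A pose or a line that the arm cannot do raises MotionError and nothing moves.
- job_done(): hands the job in; it is judged then, once.
Readings, each from a call of its own:
- get_time(): time.
- get_joint_pos(): joint angles.
- get_qvel(): joint speeds.
- get_effort(): joint torques, N m.
- get_tcp_pos(): TCP position.
- get_ee_rot(): TCP orientation.
- get_ft_force(): force on the tool from outside, world axes, zero at the start.
- get_ft_torque(): the same for the moment, N m.
- get_grip_width(): opening from 0.0 (shut) to 1.0 (fully open).
- get_finger_force(): force on a finger pad.
Only numpy, scipy, OpenCV 4.12 (cv2) and the standard library are available. Lean on these libraries where they do the work, as an engineer would, in place of code of your own. Each camera call takes 0.05 s, during which the arm holds its last target. There are 200 camera calls.

## Working session

There is one attempt and no reset: what is moved stays moved. The work goes in short steps, each a Python script; the robot and the scene stay as the last script left them, time stands still between calls to the robot, and variables do not carry over. Pictures are saved under pics/ and viewed, at most 14 in all, crops included, and the job is handed in when it is done.

```bash
ls; mkdir -p pics; python3 - <<'E'
from station import *
import cv2,numpy as np
for n in("top","scene"):
    im=read_camera(n); cv2.imwrite(f"pics/{n}0.png",cv2.resize(im[:,:,::-1],(800,600),interpolation=cv2.INTER_CUBIC)); np.save(f"pics/{n}0.npy",im)
    c=camera_info(n); print(n,c["intrinsics"],c["dist"],np.round(c["T"],4))
print(get_time())
E
```

```text
pics
top [[481.55623654   0.         261.81843884]
 [  0.         481.55623654 196.68485003]
 [  0.           0.           1.        ]] [-0.04304206  0.          0.          0.          0.        ] [[-0.0283  0.996  -0.0849  0.4323]
 [-0.9996 -0.029  -0.0059 -0.0352]
 [-0.0084  0.0847  0.9964  1.4304]
 [ 0.      0.      0.      1.    ]]
scene [[371.05948371   0.         253.31051367]
 [  0.         371.05948371 194.04770357]
 [  0.           0.           1.        ]] [0.04064673 0.         0.         0.         0.        ] [[ 0.3153 -0.816   0.4845  1.1121]
 [ 0.9489  0.2638 -0.1732 -0.2359]
 [ 0.0135  0.5144  0.8575  1.0643]
 [ 0.      0.      0.      1.    ]]
0.1
```

View pics/top0.png

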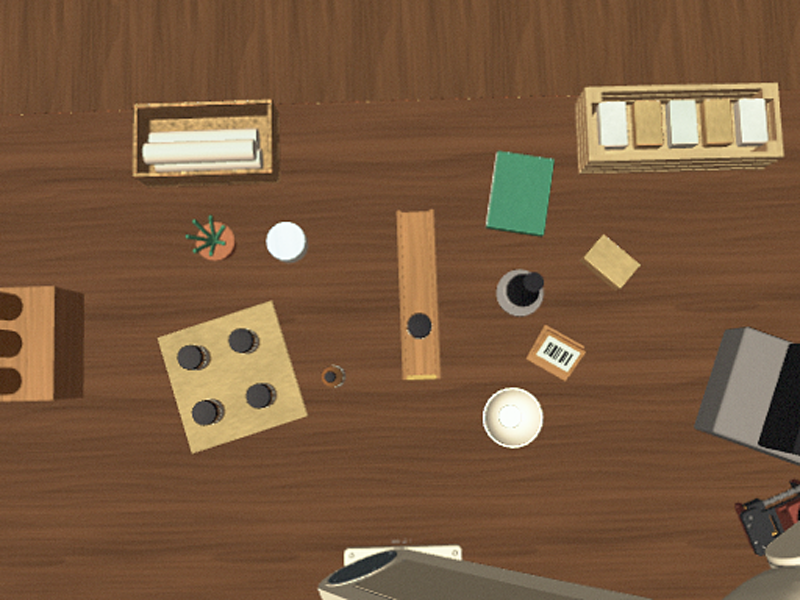

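View pics/scene0.png

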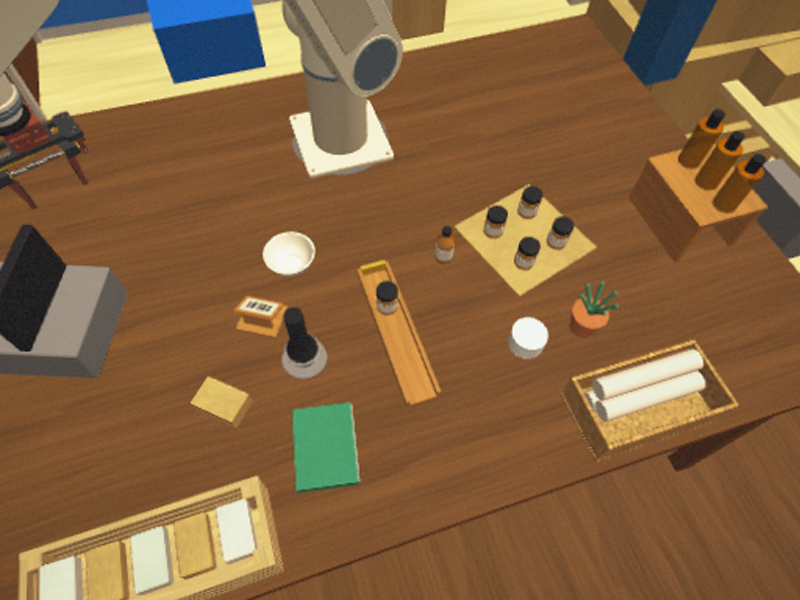

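Top view, 800-px scale: one old jar in the lane at (419,325). Four new jars are on the sheet at (190,357), (242,341), (206,412) and (259,395). The lip is at (421,377), the scanner cup at (520,291), the ticket at (558,352) and the dropper at (333,376). The scene view agrees.

```bash
cat > h.py <<'E'
from station import *
import cv2,numpy as np
from scipy.spatial.transform import Rotation as R
def proj(n,P):
    c=camera_info(n);T=c["T"];p=(np.atleast_2d(P)-T[:3,3])@T[:3,:3]
    p=p*[1,-1,-1]
    return cv2.projectPoints(p,np.zeros(3),np.zeros(3),c["intrinsics"],np.array(c["dist"]))[0][:,0]
def ray(n,uv):
    c=camera_info(n);T=c["T"]
    q=cv2.undistortPoints(np.array([[uv]],float),c["intrinsics"],np.array(c["dist"]))[0,0]
    return T[:3,3],T[:3,:3]@np.array([q[0],-q[1],-1])
def onz(n,uv,z):
    o,d=ray(n,uv);return o+d*(z-o[2])/d[2]
def tri(a,b):
    o1,d1=ray("top",a);o2,d2=ray("scene",b)
    s=np.linalg.lstsq(np.c_[d1,-d2],o2-o1,rcond=None)[0]
    p,q=o1+s[0]*d1,o2+s[1]*d2
    return (p+q)/2,np.linalg.norm(p-q)
def blobs(n,im,thr=62,lo=60,hi=600):
    m=((im.max(2)<thr)&(im.max(2).astype(int)-im.min(2)<28)).astype(np.uint8)
    k,_,s,c=cv2.connectedComponentsWithStats(m)
    return [(c[i],s[i,4]) for i in range(1,k) if lo<s[i,4]<hi]
th=np.linspace(0,2*np.pi,40)
def lidc(n,xy,z0,h=.013,r=.0225):
    P=[[xy[0]+r*np.cos(t),xy[1]+r*np.sin(t),z] for t in th for z in(z0+.066,z0+.066-h)]
    m=np.zeros((384*8,512*8),np.uint8);cv2.fillConvexPoly(m,cv2.convexHull((proj(n,P)*8).astype(np.int32)),1)
    M=cv2.moments(m,True);return np.array([M["m10"],M["m01"]])/M["m00"]/8
def jar(n,c,z0):
    xy=onz(n,c,z0+.066)[:2]
    for _ in range(3): xy=xy+onz(n,c,z0+.066)[:2]-onz(n,lidc(n,xy,z0),z0+.066)[:2]
    return xy
def jars(n,im,thr=62):
    o=[]
    for c,a in blobs(n,im,thr):
        xy=jar(n,c,.006)
        if .3<xy[0]<.95 and -.15<xy[1]<.5:o.append((*np.round(xy,4),int(a)))
    return o
E
python3 - <<'E'
from h import *
t=np.load("pics/top0.npy");s=np.load("pics/scene0.npy")
for n,im in(("top",t),("scene",s)):
    print(n,jars(n,im)); 
def crop(im,x0,x1,y0,y1,f,name):
    cv2.imwrite(name,cv2.resize(im[y0:y1,x0:x1,::-1],None,fx=f,fy=f,interpolation=cv2.INTER_CUBIC))
crop(t,250,386,130,250,5,"pics/tc.png");crop(s,145,285,160,264,5,"pics/sc.png")
E
```

```text
top [(np.float64(0.5154), np.float64(-0.0456), 152)]
scene [(np.float64(0.3719), np.float64(0.3486), 103), (np.float64(0.3995), np.float64(0.2498), 106), (np.float64(0.4732), np.float64(0.3742), 109), (np.float64(0.5004), np.float64(0.2799), 116), (np.float64(0.5151), np.float64(-0.0446), 128)]
```

View pics/tc.png

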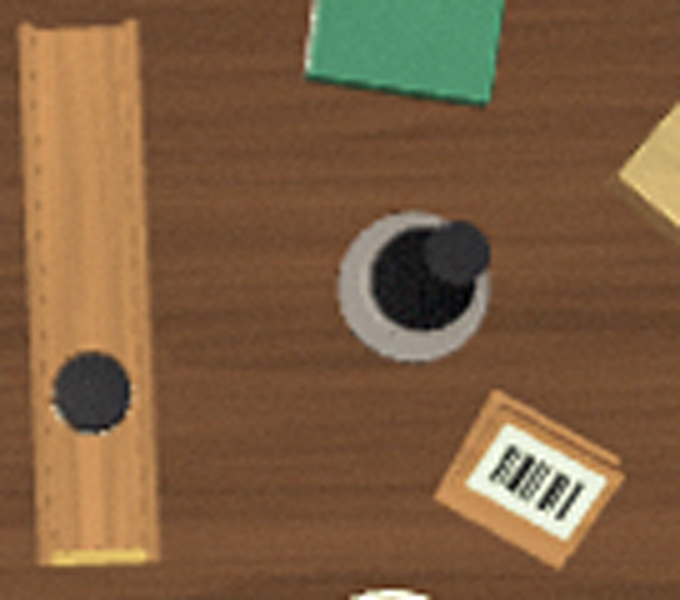

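View pics/sc.png

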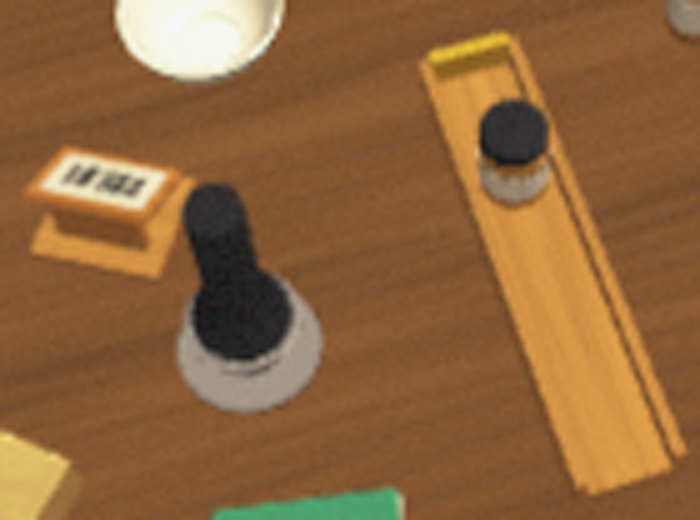

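The crops show the lane outline (top crop corners (20,25), (137,20), (160,560), (38,563)), the handle top (458,252 in top; 215,210 in scene), and the white ticket centred at about (537,482) in top and (110,178) in scene.

```bash
cat > m.py <<'E'
from h import *
t=np.load("pics/top0.npy");s=np.load("pics/scene0.npy")
ct=lambda x,y:np.array([(x+.5)/5-.5+250,(y+.5)/5-.5+130]); cs=lambda x,y:np.array([(x+.5)/5-.5+145,(y+.5)/5-.5+160])
for thr in(75,90): print(thr,jars("top",t,thr))
print("lid0 tri",tri(ct(92,391),cs(514,132)))
for z in(.026,.034): print("lane outer",z,[np.round(onz("top",ct(*p),z)[:2],4) for p in((20,25),(137,20),(160,560),(38,563))])
print("lip",[np.round(onz("top",ct(*p),.034)[:2],4) for p in((52,552),(147,549),(147,563),(52,566))])
print("scene lip top",[np.round(onz("scene",cs(*p),.034)[:2],4) for p in((430,52),(508,34))])
print("scanner",tri(ct(458,252),cs(215,209)),"foot",onz("top",ct(414,286),.004))
q=[]
for n,im,b in(("top",t,(340,210,374,242)),("scene",s,(150,185,184,205))):
    x0,y0,x1,y1=b; m=np.zeros(im.shape[:2],np.uint8); m[y0:y1,x0:x1]=(im[y0:y1,x0:x1].min(2)>150)
    c=cv2.convexHull(np.argwhere(m)[:,::-1].astype(np.float32)); M=cv2.moments(c); q.append(np.array([M["m10"],M["m01"]])/M["m00"])
    r=cv2.minAreaRect(c);print(n,"white",q[-1],r,m.sum())
print("ticket",tri(*q))
# fit of pose to corners
from scipy.optimize import least_squares
C=[("top",ct(*p)) for p in((510,422),(607,472),(573,540),(468,488))]+[("scene",cs(*p)) for p in((153,208),(45,190),(68,150),(177,172))]
# order: far-left, far-right(-y), near-right, near-left ; 
def pts(a):
    x,y,z,yaw,w,h=a; Rm=R.from_euler("zy",[yaw,-30],degrees=False).as_matrix() if 0 else (R.from_rotvec([0,0,yaw])*R.from_rotvec([0,-np.pi/6,0])).as_matrix()
    # local x away from robot (up-slope), y left
    return np.array([x,y,z])+np.array([[h,w,0],[h,-w,0],[-h,-w,0],[-h,w,0]])@Rm.T
def f(a):
    P=pts(a);e=[]
    e.append(proj("top",P)-np.array([c[1] for c in C[:4]])); e.append(proj("scene",P)-np.array([c[1] for c in C[4:]])); return np.concatenate(e).ravel()
p0,_=tri(*q);best=least_squares(f,[*p0,-.45,.03,.025]);print(np.round(best.x,4),np.round(best.fun,1))
E
python3 m.py
```

```text
75 [(np.float64(0.5153), np.float64(-0.0445), 177), (np.float64(0.4989), np.float64(0.2762), 123), (np.float64(0.3963), np.float64(0.247), 157), (np.float64(0.3668), np.float64(0.3393), 86)]
90 [(np.float64(0.5152), np.float64(-0.0443), 183), (np.float64(0.4976), np.float64(0.2807), 186), (np.float64(0.4698), np.float64(0.3748), 199), (np.float64(0.3964), np.float64(0.2496), 195), (np.float64(0.3692), np.float64(0.3486), 200)]
lid0 tri (array([ 0.51619982, -0.04364132,  0.06994317]), np.float64(0.00016261842400359223))
lane outer 0.026 [array([ 0.7372, -0.0078]), array([ 0.7381, -0.0771]), array([ 0.4194, -0.0806]), array([ 0.4197, -0.0097])]
lane outer 0.034 [array([ 0.7354, -0.0079]), array([ 0.7364, -0.0769]), array([ 0.4195, -0.0803]), array([ 0.4198, -0.0098])]
lip [array([ 0.4259, -0.0181]), array([ 0.4261, -0.073 ]), array([ 0.418 , -0.0728]), array([ 0.4178, -0.0179])]
scene lip top [array([ 0.4168, -0.0708]), array([ 0.4188, -0.0164])]
scanner (array([ 0.57708733, -0.23637301,  0.17658776]), np.float64(0.0011563531409403524)) foot [ 0.57727281 -0.23763092  0.004     ]
top white [356.82285429 225.93263473] ((356.8384704589844, 225.9076690673828), (23.938703536987305, 14.884166717529297), 29.74488067626953) 252
scene white [165.48344371 195.80022075] ((165.4414520263672, 195.77317810058594), (22.279926300048828, 7.8922624588012695), 12.094758033752441) 107
ticket (array([ 0.45804502, -0.29719757,  0.04741716]), np.float64(0.0004187922441520568))
[ 0.459  -0.296   0.0498 -0.4908  0.0336  0.024 ] [-1.7 -0.3  0.2  0.2 -1.  -0.2 -1.  -0.2 -1.5 -0.3 -0.9 -0.   0.1  0.8
 -1.4 -0.4]
```

```bash
cat >> h.py <<'E'
LY=.008
def laney(x): return -.0448+LY*(x-.448)
def down(yaw): 
    q=(R.from_rotvec([0,0,yaw])*R.from_rotvec([np.pi,0,0])).as_quat();return q[[3,0,1,2]]
QL=down(LY)
G=.035   # TCP height above the jar's underside
def frame(): return get_ee_rot()
def st(s): print(s,"t",round(get_time(),1),"tcp",np.round(get_tcp_pos(),4),"w",round(float(get_grip_width()),3),"F",np.round(get_ft_force(),1))
def look(): 
    a=jars("top",read_camera("top"),90);b=jars("scene",read_camera("scene"));return a,b
E
python3 - <<'E'
from h import *
print(inverse_kinematics([.5155,-.0443,.2],down(LY)),inverse_kinematics([.5155,-.0443,.2],down(LY+np.pi)),inverse_kinematics([.37,.349,.2],down(LY)))
move_pose([.5155,-.0443,.16],QL)
print(look())
movel([.5155,-.0443,.008+G+.002],v=.1); st("at")
command_gripper(0.); st("grip")
h=movel([.436,laney(.436),.008+G+.002],v=.03,until_force=4.); st(("pull",h))
command_gripper(1.);
p=get_tcp_pos(); movel([p[0],p[1],.16],v=.2); st("up")
E
```

```text
[-1.08727014e-01  2.96025580e-01  1.88493206e+00 -4.44089210e-16
  9.60635015e-01  1.45406931e+00] [-0.10872701  0.29602558  1.88493206  0.          0.96063501 -1.68752334] [ 7.32800758e-01  2.83418455e-01  1.90330065e+00 -4.44089210e-16
  9.54873552e-01  2.29559708e+00]
([(np.float64(0.5271), np.float64(-0.1469), 107), (np.float64(0.538), np.float64(0.0502), 99), (np.float64(0.497), np.float64(0.2795), 202), (np.float64(0.4691), np.float64(0.3719), 226), (np.float64(0.3965), np.float64(0.2489), 204), (np.float64(0.3692), np.float64(0.3484), 206)], [(np.float64(0.3717), np.float64(0.3488), 102), (np.float64(0.3282), np.float64(-0.0006), 177), (np.float64(0.3995), np.float64(0.2498), 106), (np.float64(0.473), np.float64(0.3742), 107), (np.float64(0.3867), np.float64(0.0018), 132), (np.float64(0.5004), np.float64(0.2799), 120), (np.float64(0.5151), np.float64(-0.0446), 128)])
at t 3.7 tcp [ 0.516  -0.0443  0.0455] w 1.001 F [ 0.7  0.3 -1. ]
grip t 4.5 tcp [ 0.5155 -0.0443  0.045 ] w 0.525 F [0.2 0.8 1.4]
('pull', True) t 6.4 tcp [ 0.4485 -0.0449  0.0451] w 0.516 F [0.8 0.9 0.3]
up t 8.0 tcp [ 0.448  -0.0448  0.1595] w 1.0 F [-0.5 -0.7  0. ]
```

```bash
cat >> h.py <<'E'
def find(exp):
    a,b=look();r=[]
    for L in(a,b):
        L=[np.array(j[:2]) for j in L if 50<j[2]]
        L.sort(key=lambda j:np.linalg.norm(j-exp)); 
        if L and np.linalg.norm(L[0]-exp)<.05: r.append(L[0])
    print("find",exp,r);assert len(r)==2 and np.linalg.norm(r[0]-r[1])<.006
    return np.mean(r,0)
def load(exp,xt):
    p=find(exp)
    move_pose([*p,.17],QL)
    q=find(p) if 0 else p
    movel([*p,.003+G+.002],v=.12); command_gripper(0.); st("grip")
    w=get_grip_width(); assert .45<w<.6
    movel([*p,.2],v=.25)
    x=xt+.008; move_pose([x,laney(x),.2],QL)
    movel([x,laney(x),.06],v=.2); hit=movel([x,laney(x),.008+G+.0025],v=.05,until_force=4.)
    z=get_tcp_pos()[2]; st(("down",hit))
    hit=movel([xt-.008,laney(xt-.008),z],v=.025,until_force=3.); st(("push",hit,xt))
    x=get_tcp_pos()[0]
    command_gripper(1.); movel([x,laney(x),.2],v=.25)
    return x
E
python3 - <<'E'
from h import *
x=load(np.array([.499,.280]),.4485+.046); 
x=load(np.array([.3985,.2495]),x+.046); move_pose([.35,.1,.3],QL);st("end")
print(look())
im=read_camera("scene");cv2.imwrite("pics/s1.png",cv2.resize(im[100:270,140:400,::-1],None,fx=3,fy=3,interpolation=cv2.INTER_CUBIC))
E
```

```text
find [0.499 0.28 ] [array([0.4972, 0.28  ]), array([0.5006, 0.2803])]
grip t 11.3 tcp [0.499  0.2803 0.0401] w 0.519 F [0.9 0.8 1.1]
('down', True) t 14.5 tcp [ 0.5027 -0.0444  0.0451] w 0.52 F [0.7 0.6 6.1]
('push', True, 0.4945) t 14.8 tcp [ 0.5024 -0.0444  0.0451] w 0.518 F [0.1 0.2 3.2]
find [0.3985 0.2495] [array([0.3963, 0.2489]), array([0.3992, 0.2499])]
grip t 19.6 tcp [0.3979 0.2495 0.0401] w 0.516 F [0.1 1.3 1.4]
('down', True) t 22.9 tcp [ 0.5566 -0.0439  0.0451] w 0.515 F [-0.4 -0.3  5. ]
('push', True, np.float64(0.5484325100241344)) t 23.1 tcp [ 0.5559 -0.0439  0.0451] w 0.521 F [-0.7 -0.8  2.9]
end t 25.7 tcp [0.3507 0.0999 0.2996] w 0.998 F [0.2 0.2 0.1]
([(np.float64(0.5537), np.float64(-0.0457), 182), (np.float64(0.5011), np.float64(-0.046), 180), (np.float64(0.4698), np.float64(0.3748), 201), (np.float64(0.4533), np.float64(-0.0413), 178), (np.float64(0.369), np.float64(0.3486), 203), (np.float64(0.3619), np.float64(0.2382), 74)], [(np.float64(0.3717), np.float64(0.3487), 105), (np.float64(0.473), np.float64(0.3742), 107), (np.float64(0.477), np.float64(-0.0438), 260), (np.float64(0.5533), np.float64(-0.0458), 133)])
```

View pics/s1.png

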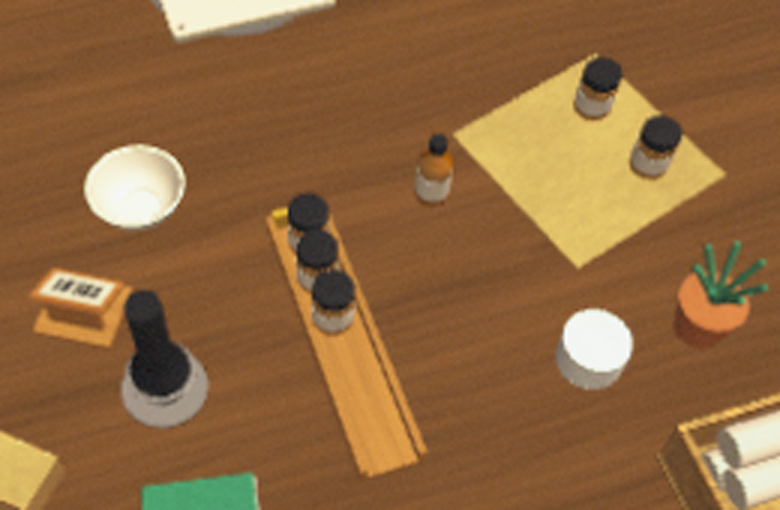

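Three jars are upright in the lane and two are still on the sheet. The pushes stopped early because of downward load, and the front jar now reads about 5 mm off the lip. I'll re-pull each in order.

```bash
cat >> h.py <<'E'
def regrip_push(x,y,xend,F=5.):
    move_pose([x,y,.14],QL); movel([x,y,.008+G+.002],v=.12); command_gripper(0.); st("grip")
    z=.008+G+.0025
    p=get_tcp_pos(); 
    hit=movel([xend,laney(xend),z],v=.025,until_force=F); st(("push",hit))
    command_gripper(.75); wait(.2); p=get_tcp_pos(); movel([p[0],p[1],.14],v=.2); return p[0]
E
python3 - <<'E'
from h import *
a=regrip_push(.4533,-.0425,.435)
b=regrip_push(.5015,-.0455,.480)
c=regrip_push(.554,-.0455,.525)
move_pose([.35,.1,.35],QL)
im=read_camera("top");np.save("pics/t2.npy",im);print(jars("top",im,90),jars("scene",read_camera("scene")))
cv2.imwrite("pics/t2.png",cv2.resize(im[130:260,235:305,::-1],None,fx=4.5,fy=4.5,interpolation=cv2.INTER_CUBIC))
E
```

```text
grip t 28.5 tcp [ 0.4533 -0.0425  0.045 ] w 0.517 F [0.  1.5 2.4]
('push', True) t 28.9 tcp [ 0.4488 -0.0433  0.0452] w 0.517 F [ 2.  -0.6 -1.6]
grip t 31.9 tcp [ 0.5019 -0.0455  0.0455] w 0.518 F [0.3 0.6 5.5]
('push', True) t 32.3 tcp [ 0.4982 -0.0454  0.0455] w 0.517 F [-1.9 -0.1  4.4]
grip t 35.4 tcp [ 0.5544 -0.0455  0.0456] w 0.52 F [-1.7  0.8  5.2]
('push', True) t 36.1 tcp [ 0.5409 -0.045   0.0456] w 0.52 F [-2.5 -0.5  3. ]
[(np.float64(0.4948), np.float64(-0.0462), 545), (np.float64(0.4695), np.float64(0.3748), 200), (np.float64(0.3695), np.float64(0.3479), 209)] [(np.float64(0.3718), np.float64(0.3485), 104), (np.float64(0.4729), np.float64(0.374), 106), (np.float64(0.4955), np.float64(-0.0464), 378)]
```

View pics/t2.png

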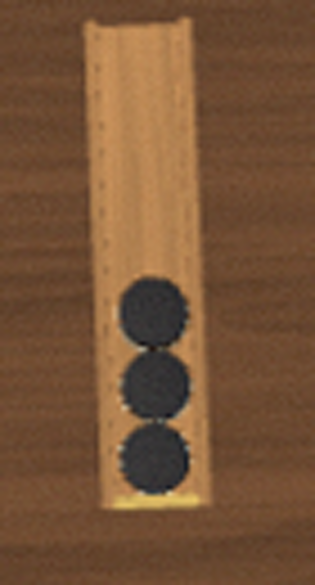

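The three jars now touch each other and the lip (top crop (155,458), (155,385), (153,312); lip at y≈500). Next are the remaining two, unloading the vertical contact before each push.

```bash
cat >> h.py <<'E'
def load2(exp,xt):
    p=find(exp); move_pose([*p,.17],QL)
    movel([*p,.003+G+.002],v=.12); command_gripper(0.); st("grip"); assert .45<get_grip_width()<.6
    movel([*p,.2],v=.25)
    x=xt+.010; move_pose([x,laney(x),.2],QL)
    movel([x,laney(x),.06],v=.2); movel([x,laney(x),.008+G+.0035],v=.04,until_force=6.)
    z=get_tcp_pos()[2]+.0005; x=get_tcp_pos()[0]; movel([x,laney(x),z],v=.02); wait(.3); st("down")
    hit=movel([xt-.012,laney(xt-.012),z],v=.025,until_force=5.); st(("push",hit,xt))
    x=get_tcp_pos()[0]
    command_gripper(.75); wait(.2); movel([x,laney(x),.2],v=.25); return x
E
python3 - <<'E'
from h import *
x=load2(np.array([.4715,.3742]),.449+.046*3)
x=load2(np.array([.3705,.3485]),.449+.046*4)
move_pose([.35,.1,.35],QL)
im=read_camera("top");print(jars("top",im,90),jars("scene",read_camera("scene")),get_time())
cv2.imwrite("pics/t3.png",cv2.resize(im[120:290,90:380,::-1],None,fx=2.75,fy=2.75,interpolation=cv2.INTER_CUBIC))
E
```

```text
find [0.4715 0.3742] [array([0.4696, 0.3748]), array([0.473 , 0.3742])]
grip t 41.8 tcp [0.4716 0.3748 0.0405] w 0.52 F [-0.8 -0.   3.9]
down t 46.1 tcp [ 0.5969 -0.0436  0.0469] w 0.523 F [-0.4 -0.6 -0.9]
('push', True, 0.587) t 46.6 tcp [ 0.5885 -0.0438  0.047 ] w 0.517 F [2.8 1.  0.2]
find [0.3705 0.3485] [array([0.3695, 0.3458]), array([0.3716, 0.3489])]
grip t 51.5 tcp [0.371  0.3479 0.0405] w 0.52 F [-0.1  1.4  5.2]
down t 56.0 tcp [ 0.6428 -0.0433  0.0469] w 0.519 F [-0.8  0.2 -2.9]
('push', True, 0.633) t 56.4 tcp [ 0.635  -0.0433  0.0469] w 0.517 F [ 2.9 -0.5 -1. ]
[] [] 59.3667
```

View pics/t3.png

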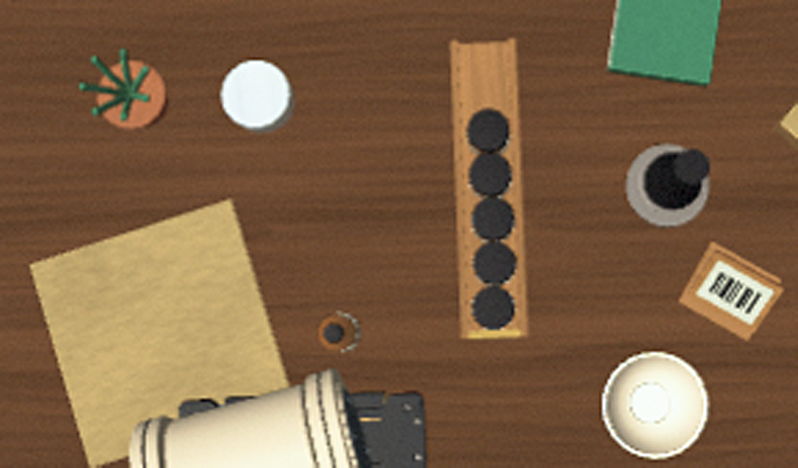

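All five jars stand in one tight file against the lip (top crop (492,307) to (488,131)) and the sheet is empty. Nothing else has moved. Now the scanner.

```bash
cat >> h.py <<'E'
S=np.array([.577,-.237]);TK=np.array([.4585,-.2967,.048]);YW=-.49
U=np.array([-np.cos(YW),-np.sin(YW),0]);N=.5*U+np.sqrt(.75)*np.array([0,0,1])
def quat(z,y):
    y=y-z*(y@z);y/=np.linalg.norm(y);q=R.from_matrix(np.c_[np.cross(y,z),y,z]).as_quat();return q[[3,0,1,2]]
E
python3 - <<'E'
from h import *
for s in(1,-1):
    qd=quat(np.array([0,0,-1.]),s*U);qs=quat(-N,s*U)
    print(s,[np.round(a,2) if a is not None else None for a in(inverse_kinematics([*S,.26],qd),inverse_kinematics([*S,.104],qd),inverse_kinematics(TK+.189*N,qs),inverse_kinematics(TK+.26*N,qs))])
E
```

```text
1 [None, None, None, None]
-1 [array([-0.41,  0.38,  1.6 , -0.  ,  1.16,  0.08]), array([-0.41,  0.57,  1.7 , -0.  ,  0.87,  0.08]), array([-0.68,  0.01,  2.34,  0.34,  0.29, -0.5 ]), array([-0.71, -0.19,  2.32,  0.23,  0.51, -0.39])]
```

```bash
python3 - <<'E'
from h import *
qd=quat(np.array([0,0,-1.]),-U);qs=quat(-N,-U)
command_gripper(1.); move_pose([*S,.27],qd); movel([*S,.104],v=.1); st("at")
command_gripper(0.); st("grip")
movel([*S,.26],v=.1); st("lift")
move_pose(TK+.25*N,qs); movel(TK+.189*N,v=.08); wait(.3); st("scan")
for n in("top","scene"):
    im=read_camera(n);np.save(f"pics/{n}4.npy",im)
    W=TK+.09*N; print(n,[np.round(proj(n,p)[0],1) for p in(W,W+.170*N,W+.064*N,TK)])
a=np.load("pics/scene4.npy")[110:260,100:300,::-1];cv2.imwrite("pics/s4.png",cv2.resize(a,None,fx=4,fy=4,interpolation=cv2.INTER_CUBIC))
E
```

```text
at t 63.3 tcp [ 0.5774 -0.2372  0.1046] w 1.0 F [ 0.9 -0.3  0.1]
grip t 64.1 tcp [ 0.5769 -0.237   0.1039] w 0.384 F [-0.5 -0.6 -0.5]
lift t 65.8 tcp [ 0.5767 -0.2368  0.2592] w 0.384 F [ 0.5 -0.3 -1.7]
scan t 68.0 tcp [ 0.3752 -0.2523  0.2121] w 0.38 F [-0.7 -0.7 -1.5]
top [array([355., 240.]), array([351. , 272.4]), array([353.6, 251.3]), array([356.8, 225.8])]
scene [array([165.1, 170.2]), array([163.8, 116. ]), array([164.7, 150.8]), array([165.7, 195.8])]
```

View pics/s4.png

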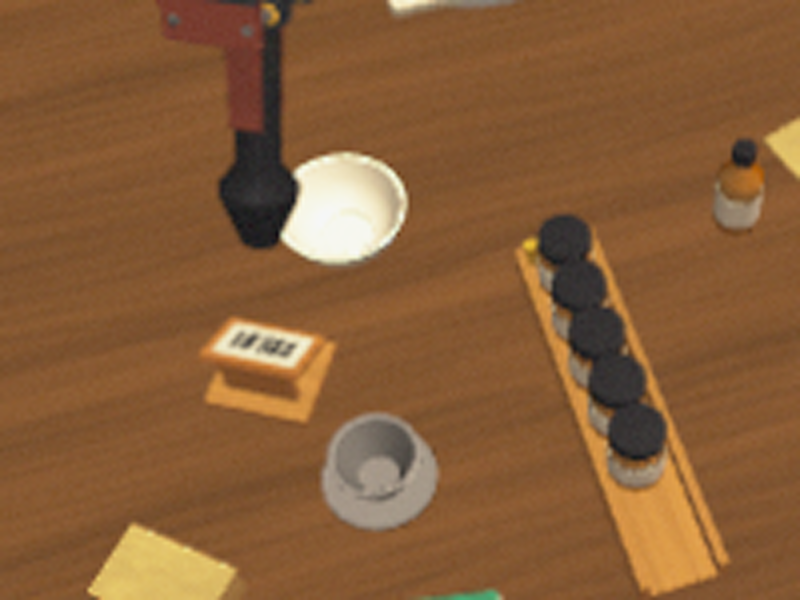

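The nose is at crop (262,238), i.e. native (165.4,169.4), against a predicted (165.1,170.2), so it is aimed at the ticket. I'll hold it steady, then return it.

```bash
python3 - <<'E'
from h import *
qd=quat(np.array([0,0,-1.]),-U)
wait(1.8); st("held")
movel(TK+.25*N,v=.1); move_pose([*S,.26],qd); wait(.3)
movel([*S,.125],v=.1); st("pre")
h=movel([*S,.1035],v=.03,until_force=6.); st(("nest",h))
command_gripper(1.); wait(.5); st("open")
movel([*S,.28],v=.12); move_pose([.3,-.35,.4],qd)
t=read_camera("top");s=read_camera("scene");print(jars("top",t,90),jars("scene",s),get_time())
a=cv2.resize(s[130:270,110:280,::-1],(510,420),interpolation=cv2.INTER_CUBIC);b=cv2.resize(t[130:270,240:340,::-1],(300,420),interpolation=cv2.INTER_CUBIC)
cv2.imwrite("pics/f.png",np.hstack([a,b])[:,:800])
E
```

```text
held t 69.9 tcp [ 0.3751 -0.2522  0.2117] w 0.383 F [-0.2 -0.2 -1.8]
pre t 73.4 tcp [ 0.5775 -0.2372  0.1257] w 0.383 F [-0.4 -1.1 -2.4]
('nest', True) t 74.1 tcp [ 0.5765 -0.2368  0.1039] w 0.381 F [-0.6  0.3  4.6]
open t 75.5 tcp [ 0.5759 -0.2365  0.1031] w 1.004 F [0.1 0.3 0.8]
[] [] 78.475
```

View pics/f.png

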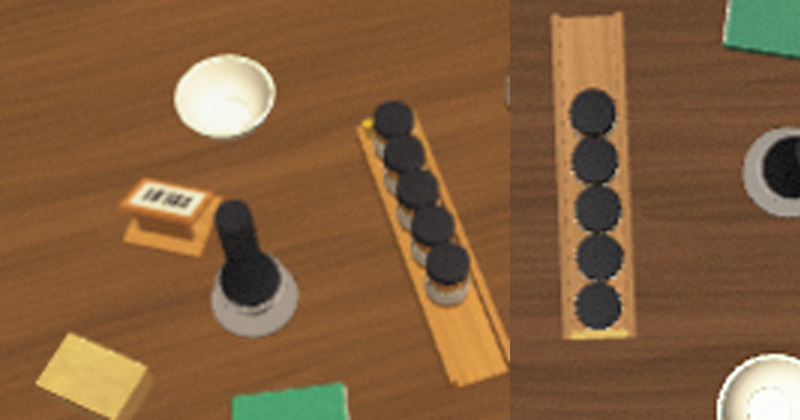

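The last picture shows five jars evenly pitched at about 45.5 mm and up against the lip. The scanner is back in its original image position, with its handle top at native (188,202), and the bystanders in view have not moved.

```bash
python3 -c "
from station import *
print(job_done(),get_time())"
```

```text
the job is handed in; nothing more can be done
the job is handed in; nothing more can be done
```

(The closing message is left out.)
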